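# Brush out the clamped lamp holder, then hold the spring clamp open at its mark

### The arm

A 6-joint arm with a two-finger parallel gripper is mounted at the origin on the work surface. World frame = base frame: x ahead of the robot, y to its left, z up, the work surface at z = 0. Lengths are in m, angles in rad, forces in N, time in s.
With the tool pointing down it reaches from about 0.35 to 0.925 m from the base axis. Payload 6.4 kg.
Tool frame: the origin (TCP) lies between the finger pads; the fingertips stand 22 mm ahead of it and the grasp point (between the pads) lies 3 mm ahead of it; z points along the fingers, y is the line along which they close (so a half turn about z gives the same grasp; the last joint's range is limited). The gripper opens to 94 mm and grips with 3 to 60 N. Pads are 16 mm wide; open, the fingers measure 119 mm over their backs; the gripper's body (75 mm by 177 mm) begins 78 mm behind the grasp point.
Start: joints at [1.13, 0.245, 1.558, -0, 1.339, -0.174], TCP at [0.171, 0.627, 0.227] pointing down, gripper open.
Joint ranges: [-3.13, 3.13], [-1.02, 2.26], [0.13, 2.54], [-0.95, 4.09], [0.21, 2.88], [-2.74, 2.74]. Speed limits (rad/s): [2.57, 2.57, 3.14, 3.14, 3.14, 3.14].

### API

Orientations are given as a unit quaternion [x, y, z, w].
In Python, from cell import r gives the robot as it stands. The module is installed in compiled form; this text tells all that it offers. Calls block until the motion is done:
- r.reach(position, orientation): joint-space move of the TCP to a pose.
- r.move_l(position, frame=None, vel=0.15): straight line of the TCP; frame=None keeps the orientation; vel is the mean speed in m/s.
- r.goto_joints(angles): joint-space move.
- r.gripper_to(opening): finger opening in m; the grip force is fixed at half the most; returns when the fingers have stopped.
- r.dwell(seconds).
- r.ik(position, orientation): joint angles nearest the present ones, or None.
- r.get_state(): the state.
- r.camera(name): name is "scene" or "top"; returns (picture, depth): 400x640x3 uint8, red, green, blue; 400x640 float32, m along the optical axis (not along the pixel's ray), 0 where there is no reading.
- r.camera_params(name): a dict with "camera_matrix" (3x3 intrinsics, pixels), "world_to_cam" (4x4, takes a point from world to camera coordinates). Camera axes: x right, y down, z forward; pixel columns grow to the right and rows downward; lengths in m; the calibration is good to about 2 mm. A picture is of the moment at which its call begins. camera_params takes no time and is no camera call.
A pose or a line that the arm cannot do raises r.Unreachable and nothing moves.
- r.close_job(): hands the job in; it is judged then, once.
The state is a dict: "clock": time; "joint_positions": joint angles; "joint_vel": joint speeds; "joint_torque": joint torques, N m; "tool_pos": TCP position; "tool_rot": TCP orientation; "force": force on the tool from outside, world axes, zero at the start; "torque": the same for the moment, N m; "width": finger opening in m; "finger_force": force on a finger pad.
Only numpy, scipy, OpenCV 4.12 (cv2) and the standard library are available. Lean on these libraries where they do the work, as an engineer would, in place of code of your own. Each camera call takes 0.05 s, during which the arm holds its last target. There are 200 camera calls.

### The job

Take the brush from its stand and brush out the white lamp holder that sits in the spring clamp: run the bristles down to the cup's floor, up to about the rim and down to the floor again, then stand the brush back upright in its stand and let go of it. Then take the clamp's black pull and draw the spring slide out until its pointer lines up with the tip of the mark on the rail, and keep it there so that the holder stands free for a workmate to lift out: finish while still holding the pull, with the holder upright on its seat. Leave everything else on the table where it is.

Things in the scene. Friction and masses are not known exactly. Their poses are not given: they have to be found in the camera images.
- clamp: Spring clamp fixed to the table: base plate 130 x 200 mm, 16 mm thick. Origin on the table under the seat centre. Slide pulls out along local -y. Two pins (top 52 mm above the table) behind the holder at +y; steel jaw (56 mm wide, top 47 mm) presses on it from -y. Dark spring housing 70 mm wide, top 42 mm, at y -103 to -121 mm; plate ends at y -130 mm; rail of the mark along y at x 70 mm.
- pull: The spring slide, by its pull: a black upright plate at the outer end, to grip from above across its thickness: 14 mm along the clamp's y, 62 mm along x, 66 mm tall; origin at the centre of its underside, 20 mm above the table. Axes as the clamp's. 34 mm free towards the housing. Slides out 60 mm at most; a spring draws it back with 6 N when shut, 12 N at 40 mm: let go and it snaps shut.
- pointer (a point): Tip of the dark steel pointer (6 mm wide arm, tapered end) on the jaw, 48 mm above the table, on the clamp's +x side; one rigid piece with the pull, so it travels as far as the pull does.
- mark_tip (a point): Tip of the mark, a dark rider (14 x 10 mm, 24 mm tall) fixed on the rail; it points to the clamp's -x, at the pointer's path, 48 mm above the table. Its place along the rail varies: about 25 to 44 mm of slide travel bring the pointer level with it along the clamp's y (the tips then face each other about 2 mm apart in x).
- holder: White lamp holder, a round cup 60 mm tall, 72 mm outside diameter, 66 mm at the rim; wall 5 mm (mouth 56 mm across), floor 6 mm thick. It is loose, standing upright in the spring clamp. Origin at the centre of its underside, z up its axis.
- brush: Long round brush standing upright in its stand, bristles down, 185 mm long. Bristle head 20 mm diameter, 50 mm long; thin wire; round wooden handle 16 mm diameter from 85 to 185 mm above the bristle end. About 60 g. Origin at the centre of the bristle end, z up along the handle.
- brush_tip (a point): Centre of the brush's flat bristle end (the brush's origin).
- stand: Brush stand fixed to the table: foot 90 mm diameter, upright dark tube 40 mm outside, bore 32 mm diameter widening to 44 mm at the mouth, mouth 76 mm above the table. Origin on the table on the tube's axis.
- stand_floor (a point): Centre of the floor of the stand's bore, 12 mm above the table; the bristle end rests here.
- spare_holder: A second lamp holder like the first, standing free on the table; leave alone.
- driver_a: Screwdriver lying on the table near the robot; leave alone.
- driver_b: Screwdriver lying on the table on the stand's side; leave alone.
- glue: Glue stick standing, 28 mm diameter, 95 mm tall; leave alone.
- pen_pot: Brown pen pot with pens, 72 mm diameter, 140 mm tall; leave alone.
- frame: White square switch frame, 80 mm, 10 mm thick, lying flat; leave alone.
- switch_box: White open switch box, 70 x 70 x 40 mm; leave alone.
Things that resemble listed ones, but are neither listed nor needed, are in the scene too. Of the things like the brush, leave any that is purple; of the rest the smaller one is meant.

How it is judged:
By the outcome, as a careful person would: the job done as asked, in the order asked, and still so for the second after the job is handed in, while the arm keeps its last pose, push and grip.
It also fails if it takes over 58 s, if anything falls off the work surface, if the arm or the gripper's body presses on something with over 40 N, if the wrist force passes 120 N, or if a joint passes its speed limit or range.

## Working session

There is one attempt and no reset: what is moved stays moved. The work goes in short steps, each a Python script; the robot and the scene stay as the last script left them, time stands still between calls to the robot, and variables do not carry over. Pictures are saved under pics/ and viewed, at most 10 in all, crops included, and the job is handed in when it is done.

```bash
mkdir -p pics
cat > h.py <<'E'
from cell import r
import numpy as np, cv2
def snap(n):
    p,d=r.camera(n); np.savez(f'pics/{n}.npz',p=p,d=d); return p,d
def world(n,u,v,z=None,d=None):
    c=r.camera_params(n);K=np.array(c["camera_matrix"]);T=np.linalg.inv(np.array(c["world_to_cam"]))
    ray=T[:3,:3]@np.linalg.inv(K)@np.array([u,v,1.]);o=T[:3,3]
    if z is not None: return o+ray*(z-o[2])/ray[2]
    return o+ray*d
def cloud(n,d):
    c=r.camera_params(n);K=np.array(c["camera_matrix"]);T=np.linalg.inv(np.array(c["world_to_cam"]))
    v,u=np.mgrid[:d.shape[0],:d.shape[1]]
    P=np.stack([u,v,np.ones_like(u)],-1).reshape(-1,3)@np.linalg.inv(K).T
    return ((P*d.reshape(-1,1))@T[:3,:3].T+T[:3,3]).reshape(d.shape+(3,))
E
python3 - <<'E'
from h import *
for n in('top','scene'):
    p,d=snap(n); cv2.imwrite(f'pics/{n}0.png',cv2.cvtColor(p,cv2.COLOR_RGB2BGR))
    c=r.camera_params(n);T=np.linalg.inv(np.array(c["world_to_cam"]));print(n,c["camera_matrix"],T.round(3))
print(r.get_state())
E
```

```text
top [[454.88910175   0.         322.44187492]
 [  0.         454.88910175 191.94119565]
 [  0.           0.           1.        ]] [[ 0.029 -0.983  0.181  0.327]
 [-1.    -0.026  0.018 -0.024]
 [-0.013 -0.181 -0.983  1.14 ]
 [ 0.     0.     0.     1.   ]]
scene [[499.74951301   0.         319.78494787]
 [  0.         499.74951301 204.09773613]
 [  0.           0.           1.        ]] [[-0.488  0.661 -0.57   1.232]
 [ 0.873  0.382 -0.304  0.354]
 [ 0.017 -0.646 -0.764  0.996]
 [ 0.     0.     0.     1.   ]]
{'clock': 0.1, 'joint_positions': array([ 1.12991369e+00,  2.45765220e-01,  1.55886660e+00,  5.79147219e-06,
        1.33871875e+00, -1.74099117e-01]), 'joint_vel': array([-0.00197206, -0.00120108, -0.00180453, -0.00174808, -0.00068321,
        0.00051631]), 'joint_torque': array([ 7.87378140e-04, -4.16911089e+01, -3.15527487e+01,  6.86374982e-02,
        3.09436291e-02, -7.68929181e-05]), 'tool_pos': array([0.17113484, 0.62654762, 0.22645582]), 'tool_rot': array([ 1.32997140e-01,  9.91116032e-01, -8.36875973e-04, -2.68717131e-04]), 'force': array([-0.30419947,  0.43914176, -0.14941948]), 'torque': array([ 0.03134041, -0.01101571, -0.00445616]), 'finger_force': 0.0, 'width': 0.0941736468165818}
```

View pics/top0.png

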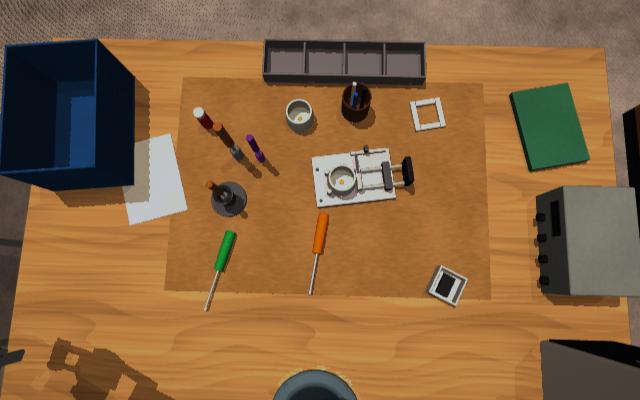

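View pics/scene0.png

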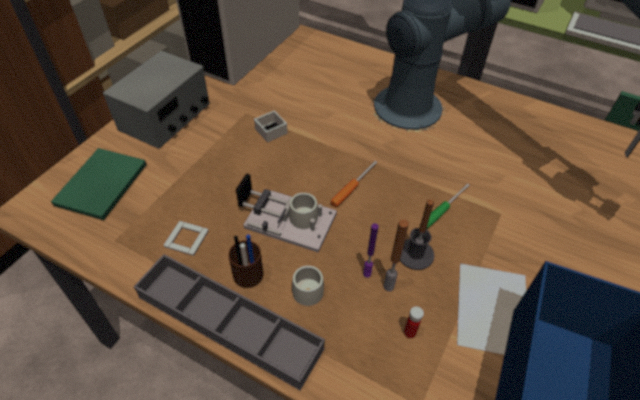

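The top view shows the stand at about (228,198) with its brush handle end at (210,185), and the decoy brushes at (237,153) and (261,160). The clamp is at (345,178) with the holder at (342,180), the pull at (408,171) and the mark near (366,150). The scene view shows the same things: stand (416,245), pull (244,190) and holder (303,209). Next I'll enlarge crops.

Run:
```python
from h import *
t=np.load('pics/top.npz');s=np.load('pics/scene.npz')
def crop(p,x,y,w,h,k): return cv2.cvtColor(cv2.resize(p[y:y+h,x:x+w],None,fx=k,fy=k,interpolation=cv2.INTER_CUBIC),cv2.COLOR_RGB2BGR)
a=crop(t['p'],300,135,130,80,6);
cv2.imwrite('pics/c1.png',a)
b=np.hstack([crop(t['p'],190,165,65,60,6),crop(s['p'],380,185,65,90,4)[:360]])
cv2.imwrite('pics/c2.png',b)
cv2.imwrite('pics/c3.png',crop(s['p'],225,165,125,90,6))
P=cloud('top',t['d']);S=cloud('scene',s['d'])
Q=np.vstack([P.reshape(-1,3),S.reshape(-1,3)])
st=world('top',228,196,0.076)
print('stand guess',st)
m=(np.hypot(*(Q[:,:2]-st[:2]).T)<.09)&(Q[:,2]>.09)&(Q[:,2]<.25)
for z in np.arange(.09,.22,.01):
    k=Q[m&(abs(Q[:,2]-z)<.005)]; print(round(z,3),len(k),k.mean(0).round(4) if len(k) else'')
m=(np.hypot(*(Q[:,:2]-st[:2]).T)<.05)&(Q[:,2]>.06)&(Q[:,2]<.08);print('tube',Q[m].min(0),Q[m].max(0))
```

```text
stand guess [0.50704075 0.21919557 0.076     ]
0.09 2 [0.5161 0.236  0.0917]
0.1 19 [0.5164 0.2333 0.1015]
0.11 25 [0.5157 0.2334 0.1104]
0.12 30 [0.517  0.2327 0.1205]
0.13 28 [0.5165 0.233  0.1302]
0.14 30 [0.5158 0.2332 0.1394]
0.15 37 [0.5165 0.2333 0.1496]
0.16 29 [0.5153 0.2336 0.1598]
0.17 37 [0.5166 0.2326 0.1707]
0.18 35 [0.5154 0.2327 0.1804]
0.19 43 [0.5149 0.2333 0.1911]
0.2 66 [0.5138 0.234  0.1972]
0.21 0 
tube [0.48929507 0.20930498 0.06005146] [0.54094091 0.25829372 0.07990416]
```

View pics/c1.png

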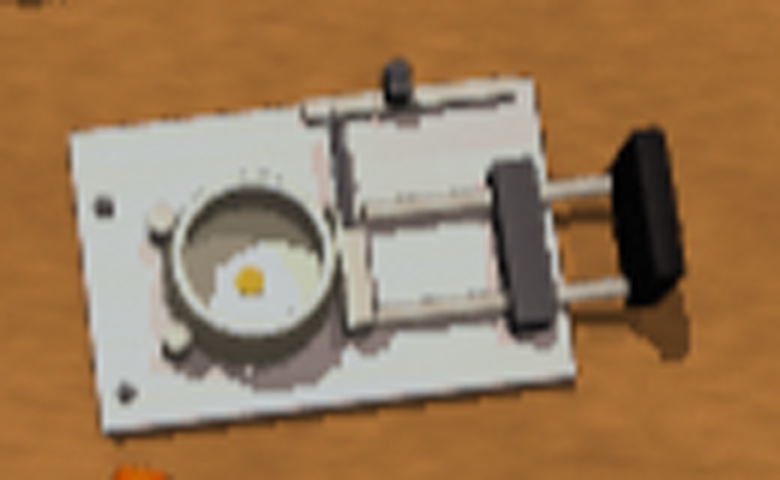

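View pics/c2.png

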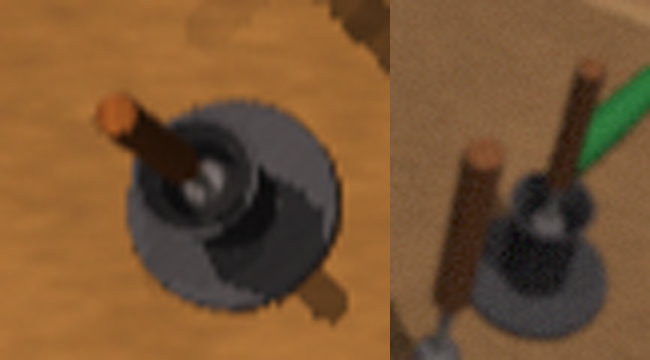

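View pics/c3.png

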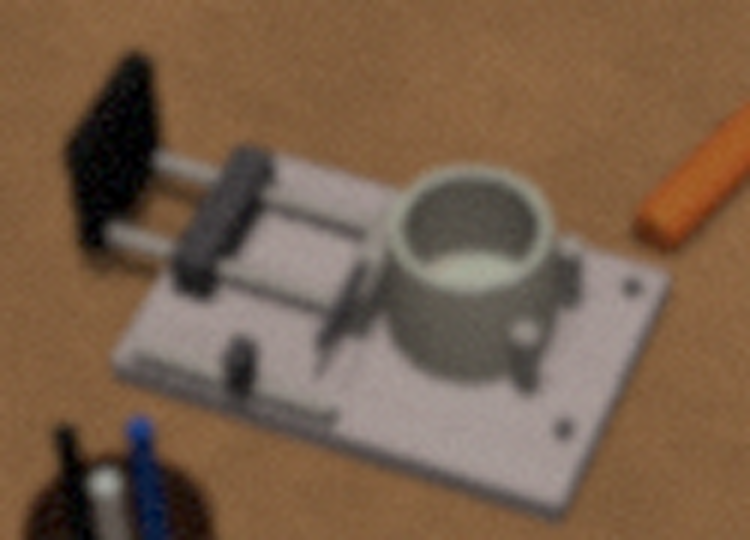

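The crops show the clamp plate's corners clearly, the pointer tip near c1 (334,112), the rider near c1 (398,100) and the brush upright in its stand. Now I'll fit the poses.

Run:
```python
from h import *
def T1(x,y,z): return world('top',300+(x-2.5)/6,135+(y-2.5)/6,z)
def S3(x,y,z): return world('scene',225+(x-2.5)/6,165+(y-2.5)/6,z)
loc=np.array([[65,70],[65,-130],[-65,-130],[-65,70]])/1e3
def fit(L,W):
    L=np.array(L);W=np.array(W)[:,:2];l=L-L.mean(0);w=W-W.mean(0)
    a=np.arctan2((l[:,0]*w[:,1]-l[:,1]*w[:,0]).sum(),(l*w).sum());R=np.array([[np.cos(a),-np.sin(a)],[np.sin(a),np.cos(a)]])
    t=W.mean(0)-R@L.mean(0);print('yaw',a,'t',t,'res mm',(1e3*(L@R.T+t-W)).round(1).tolist());return a,t,R
ft=fit(loc,[T1(*c,.016) for c in[(70,133),(533,78),(575,375),(105,430)]])
fs=fit(loc[[1,0,3]],[S3(*c,.016) for c in[(113,362),(558,508),(668,272)]])
inv=lambda f,p:(f[2].T@(p[:2]-f[1])*1e3).round(1)
print('pointer',inv(ft,T1(333,110,.048)),inv(fs,S3(318,372,.048)))
print('rider top',inv(ft,T1(397,70,.055)),'rider S',inv(fs,S3(242,345,.048)))
print('pull top centre',inv(ft,T1(658,215,.086)),inv(fs,S3(112,100,.086)))
print('holder rim',T1(253,262,.076),S3(470,222,.076),inv(ft,T1(253,262,.076)),inv(fs,S3(470,222,.076)))
def T2(x,y,z): return world('top',190+(x-2.5)/6,165+(y-2.5)/6,z)
def S2(x,y,z): return world('scene',380+(x-390-1.5)/4,185+(y-1.5)/4,z)
print('brush top',T2(118,115,.197),S2(591,70,.197));print('stand mouth',T2(197,180,.076),S2(553,205,.076));print('foot',T2(234,205,.006))
t=np.load('pics/top.npz');P=cloud('top',t['d'])
k=P[176:186,338:346].reshape(-1,3);print('floor z',np.median(k[:,2]),np.percentile(k[:,2],[10,90]),'plate z',np.median(P[155:160,320:330,2]),'table',np.median(P[250:260,370:400,2]))
for q in([1,0,0,0],[0,1,0,0]):print(q,r.ik([.515,.233,.2],q),r.ik([.545,-.04,.2],q),r.ik([.55,-.2,.1],q))
```

```text
yaw 0.1450631113657484 t [ 0.57076636 -0.05066274] res mm [[0.7, 1.1], [0.5, -0.6], [-0.3, -1.6], [-0.8, 1.1]]
yaw 0.1480274717234454 t [ 0.57117855 -0.04957422] res mm [[1.0, -1.9], [-0.9, 0.9], [-0.1, 1.0]]
pointer [ 52.4 -40.1] [ 60.2 -35.9]
rider top [ 64.2 -67.8] rider S [ 58.9 -69.8]
pull top centre [ -15.5 -158.5] [ -12.  -158.5]
holder rim [ 0.55729739 -0.05047762  0.076     ] [ 0.55851516 -0.05134099  0.076     ] [-13.3   2.1] [-12.8   0.1]
brush top [0.5119016  0.23311409 0.197     ] [0.51416641 0.23473805 0.197     ]
stand mouth [0.51010734 0.23275746 0.076     ] [0.51276211 0.23478849 0.076     ]
foot [0.51183021 0.23327451 0.006     ]
floor z 0.023387250485638056 [0.01986712 0.02655841] plate z 0.016415374325741916 table 0.001143228529527307
[1, 0, 0, 0] [ 2.24327124e-01  7.46825098e-02  1.80138820e+00 -4.44089210e-16
  1.26552194e+00  1.79512345e+00] [-2.80801050e-01  2.99610465e-02  1.84798906e+00 -4.44089210e-16
  1.26364255e+00  1.28999528e+00] [-5.42379630e-01  2.43826224e-01  1.81007247e+00 -4.44089210e-16
  1.08769395e+00  1.02841670e+00]
[0, 1, 0, 0] [ 2.24327124e-01  7.46825098e-02  1.80138820e+00 -4.44089210e-16
  1.26552194e+00 -1.34646920e+00] [-2.80801050e-01  2.99610465e-02  1.84798906e+00 -4.44089210e-16
  1.26364255e+00 -1.85159738e+00] [-5.42379630e-01  2.43826224e-01  1.81007247e+00 -4.44089210e-16
  1.08769395e+00 -2.11317596e+00]
```

Run:
```python
from h import *
q=[0,1,0,0]
r.move_l([.171,.627,.31]); 
r.reach([.513,.234,.31],q); r.gripper_to(.05)
r.move_l([.513,.234,.153],vel=.12)
r.gripper_to(0.0); s=r.get_state(); print(s['clock'],s['width'],s['finger_force'],s['force'],s['tool_pos'])
r.move_l([.513,.234,.27],vel=.12)
s=r.get_state(); print(s['clock'],s['width'],s['force'],s['torque'])
r.move_l([.558,-.051,.27],vel=.2)
p,d=snap('top'); p2,d2=snap('scene')
f=lambda p,x,y:cv2.cvtColor(cv2.resize(p[y:y+120,x:x+130],None,fx=3,fy=3,interpolation=cv2.INTER_CUBIC),cv2.COLOR_RGB2BGR)
cv2.imwrite('pics/b1.png',np.hstack([f(p,280,110),f(p2,240,130)])); print(r.get_state()['clock'])
```

```text
5.5917 0.0156305145064244 30.00009834766388 [ 1.06489078 -0.15004826  0.91753837] [0.51301229 0.23399506 0.15305175]
6.7167 0.015812943139477658 [ 0.27172824 -0.00325762 -1.44300325] [-0.00962294  0.00705669  0.01928656]
8.4083
```

View pics/b1.png

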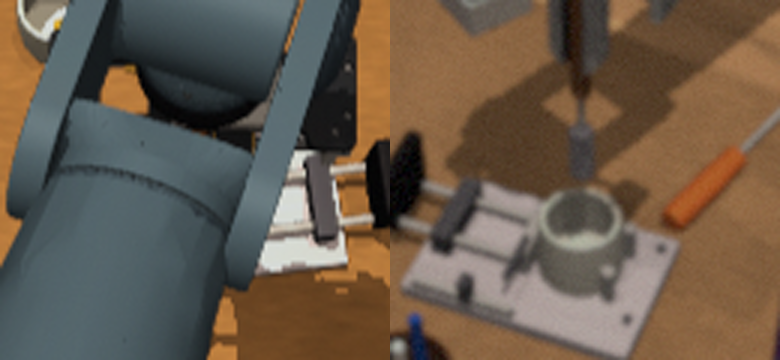

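The brush hangs straight in the gripper. Its bristle end is at about scene (303,189), right above the cup, so I'll brush now, watching the force.

Run:
```python
from h import *
print('tip',world('scene',303.5,188.5,.129))
X=[.558,-.051]
f0=r.get_state()['force']
def down():
    r.move_l(X+[.168],vel=.1)
    z=.168
    while z>.1585:
        z-=.001; r.move_l(X+[z],vel=.03); s=r.get_state(); df=(s['force']-f0)
        if df[2]>2.5: break
    print(round(z,4),df.round(2),s['width'],s['clock'])
down(); r.dwell(.2)
r.move_l(X+[.215],vel=.1)
down(); r.dwell(.2)
r.move_l(X+[.27],vel=.12)
s=r.get_state();print(s['clock'],s['force']-f0)
p,d=snap('scene')
cv2.imwrite('pics/b2.png',cv2.cvtColor(cv2.resize(p[100:240,220:400],None,fx=4,fy=4,interpolation=cv2.INTER_CUBIC),cv2.COLOR_RGB2BGR))
```

```text
tip [ 0.56201616 -0.0471556   0.129     ]
0.162 [-2.2  -0.22  6.09] 0.015408182718863322 11.075
0.162 [-1.37 -0.68  6.57] 0.015563828423531533 14.075
15.325 [-0.04357199 -0.85511782  0.17301939]
```

View pics/b2.png

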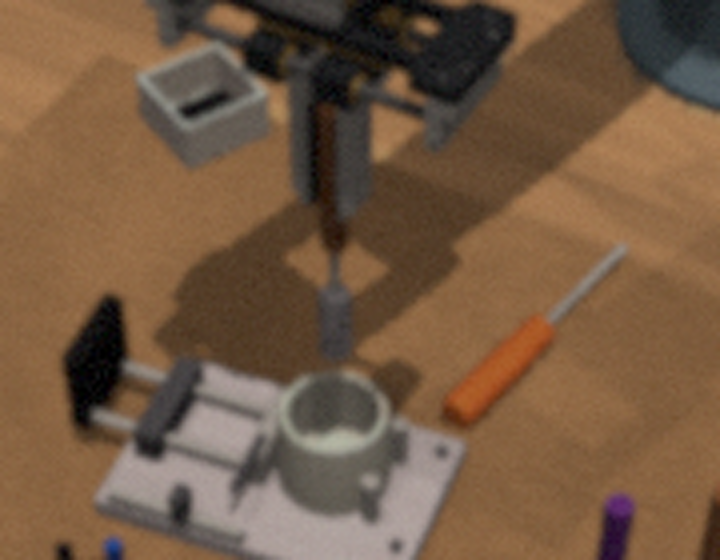

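The brush touched the cup floor both times and still hangs straight (bristle end at scene ~(303,189)), and the holder hasn't moved. Now I'll put the brush back.

Run:
```python
from h import *
X=[.513,.234]
r.move_l(X+[.27],vel=.2); f0=r.get_state()['force']
r.move_l(X+[.158],vel=.1); z=.158; print((r.get_state()['force']-f0).round(2))
while z>.1505:
    z-=.001; r.move_l(X+[z],vel=.03); s=r.get_state(); df=s['force']-f0
    if df[2]>2.: break
print(z,df.round(2),s['clock'])
r.gripper_to(.04); r.dwell(.2); r.move_l(X+[.31],vel=.15)
# to pull
yaw=.1465; R=np.array([[np.cos(yaw),-np.sin(yaw)],[np.sin(yaw),np.cos(yaw)]])
pc=np.array([.57097,-.05012])+R@np.array([-.0135,-.1585]); print(pc)
from scipy.spatial.transform import Rotation as Ro
q=(Ro.from_euler('z',yaw)*Ro.from_quat([0,1,0,0])).as_quat(); print(q)
r.reach([*pc,.2],q); print(r.get_state()['clock'])
p,d=snap('scene');p2,_=snap('top'); f=lambda a:cv2.cvtColor(cv2.resize(a,(400,480),interpolation=cv2.INTER_CUBIC),cv2.COLOR_RGB2BGR)
cv2.imwrite('pics/b3.png',np.hstack([f(p[160:280,370:470]),f(p[100:244,220:340])]))
```

```text
[-0.09  0.43 -0.17]
0.152 [-1.33 -0.1   5.4 ] 19.7333
[ 0.58075189 -0.20889284]
[-0.07318451  0.99731842  0.          0.        ]
23.4083
```

View pics/b3.png

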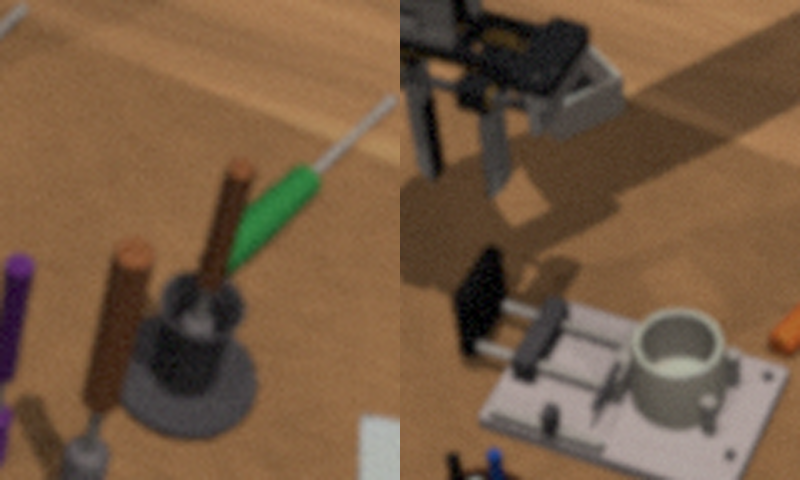

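The brush stands upright in its stand (handle end at left-crop (240,165)), and the gripper is over the pull. Next I'll grip it and draw it part way.

Run:
```python
from h import *
pc=np.array([.58075,-.20889])
r.gripper_to(.036); f0=r.get_state()['force']
r.move_l([*pc,.069],vel=.1); print((r.get_state()['force']-f0).round(2))
r.gripper_to(0.0); s=r.get_state(); print(s['width'],s['force']-f0,s['tool_pos'])
yaw=.1465; u=np.array([np.sin(yaw),-np.cos(yaw)])
r.move_l([*(pc+u*.027),.069],vel=.05); r.dwell(.2)
s=r.get_state(); print(s['clock'],s['width'],s['force']-f0,s['tool_pos'],s['tool_pos'][:2]-pc)
p,d=snap('scene');p2,_=snap('top'); f=lambda a:cv2.cvtColor(cv2.resize(a,None,fx=7,fy=7,interpolation=cv2.INTER_CUBIC),cv2.COLOR_RGB2BGR)
cv2.imwrite('pics/p1.png',np.hstack([f(p[195:255,238:298]),f(p2[140:200,340:390])]))
```

```text
[0.07 0.45 1.09]
0.013711537307053432 [-0.55597331 -4.69488795 -0.16069316] [ 0.5810681  -0.21003006  0.06932213]
26.6417 0.014064498616862738 [-3.65901955 10.00116585  7.98967048] [ 0.58446092 -0.23329348  0.06928455] [ 0.00371092 -0.02440348]
```

View pics/p1.png

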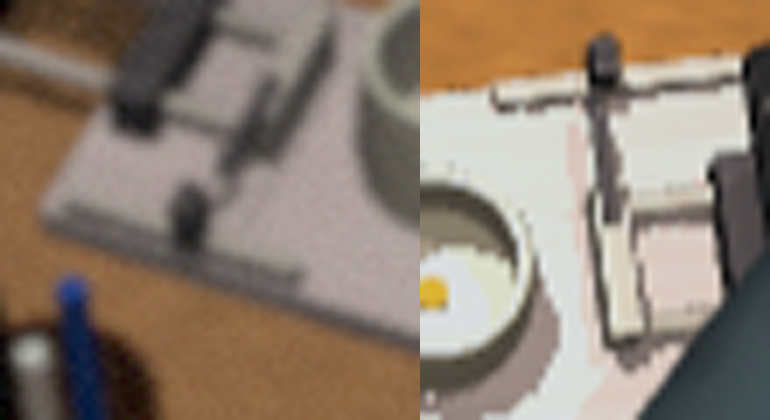

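The top crop (right half) shows the pointer arm running up from (612,220) to (598,95), with the rider centred near (605,60). The rider is about 10 crop pixels (3–4 mm) further out along the pull. I'll measure this numerically by averaging frames and rectifying them to the z = 48 mm plane in clamp axes.

```bash
cat >> h.py <<'E'
YAW=.1465;T0=np.array([.57097,-.05012]);RR=np.array([[np.cos(YAW),-np.sin(YAW)],[np.sin(YAW),np.cos(YAW)]])
PC=np.array([.58075,-.20889]);U=np.array([np.sin(YAW),-np.cos(YAW)])
def rect(n,k=6,z=.048):
    im=np.mean([r.camera(n)[0].astype(float) for _ in range(k)],0).astype(np.float32)
    c=r.camera_params(n);K=np.array(c["camera_matrix"]);W=np.array(c["world_to_cam"])
    xs=np.arange(80,20,-.25)/1e3; ys=np.arange(-40,-100,-.25)/1e3   # rows: x down, cols: outwards
    X,Y=np.meshgrid(xs,ys,indexing='ij'); w=np.stack([X,Y],-1)@RR.T+T0
    p=np.concatenate([w,np.full(X.shape+(1,),z),np.ones(X.shape+(1,))],-1)@W.T; uv=p[...,:3]@K.T
    return cv2.remap(im,(uv[...,0]/uv[...,2]).astype(np.float32),(uv[...,1]/uv[...,2]).astype(np.float32),cv2.INTER_CUBIC),xs*1e3,ys*1e3
def prof(n,img,xs,ys):
    g=img.mean(2)
    for i in range(20,200,8):
        row=g[i:i+4].mean(0); bg=np.median(row); w=np.clip(bg-35-row,0,None); w[(ys>-45)|(ys<-85)]=0
        # contiguous dark blob holding the darkest point
        j=w.argmax(); a=b=j
        while a>0 and w[a-1]>0:a-=1
        while b<len(w)-1 and w[b+1]>0:b+=1
        if w[j]>0: print(n,xs[i],'dark',round(float((w[a:b+1]*ys[a:b+1]).sum()/w[a:b+1].sum()),1),'width',(b-a)*.25,'min',int(row[j]),'bg',int(bg))
E
python3 - <<'E'
from h import *
out=[]
for n in('top','scene'):
    a,xs,ys=rect(n); prof(n,a,xs,ys); out.append(cv2.cvtColor(np.clip(a,0,255).astype(np.uint8),cv2.COLOR_RGB2BGR))
cv2.imwrite('pics/rect1.png',cv2.resize(np.hstack(out),None,fx=1.66,fy=1.66))
E
```

```text
top 67.0 dark -65.2 width 3.25 min 70 bg 119
top 65.0 dark -66.8 width 12.0 min 48 bg 121
top 63.0 dark -66.4 width 12.25 min 37 bg 122
top 61.0 dark -63.9 width 5.0 min 31 bg 118
top 59.0 dark -65.6 width 12.0 min 28 bg 137
top 57.0 dark -67.5 width 13.0 min 19 bg 175
top 55.0 dark -67.7 width 13.75 min 7 bg 204
top 53.0 dark -67.8 width 14.0 min 16 bg 198
top 51.0 dark -68.1 width 13.5 min 36 bg 149
top 47.0 dark -63.4 width 6.5 min 63 bg 114
top 45.0 dark -65.4 width 16.0 min 69 bg 178
top 43.0 dark -66.0 width 16.0 min 77 bg 209
top 41.0 dark -64.1 width 8.75 min 90 bg 213
top 39.0 dark -64.1 width 7.5 min 78 bg 212
top 37.0 dark -63.9 width 7.5 min 76 bg 212
top 35.0 dark -63.8 width 8.25 min 77 bg 212
top 33.0 dark -64.0 width 9.5 min 78 bg 211
top 31.0 dark -64.3 width 9.0 min 78 bg 211
scene 75.0 dark -63.1 width 15.25 min 28 bg 146
scene 73.0 dark -63.8 width 16.25 min 30 bg 151
scene 71.0 dark -64.6 width 16.75 min 32 bg 152
scene 69.0 dark -65.3 width 17.0 min 36 bg 154
scene 67.0 dark -65.7 width 16.5 min 42 bg 155
scene 65.0 dark -65.8 width 16.5 min 50 bg 154
scene 63.0 dark -66.0 width 17.0 min 57 bg 154
scene 61.0 dark -66.6 width 16.75 min 63 bg 153
scene 59.0 dark -67.4 width 17.75 min 76 bg 153
scene 57.0 dark -69.1 width 9.25 min 95 bg 153
scene 55.0 dark -57.2 width 3.25 min 112 bg 152
scene 53.0 dark -57.4 width 4.5 min 109 bg 153
scene 51.0 dark -58.8 width 7.0 min 105 bg 157
scene 49.0 dark -60.4 width 8.5 min 96 bg 155
scene 47.0 dark -61.1 width 9.25 min 82 bg 153
scene 45.0 dark -61.4 width 10.25 min 71 bg 152
scene 43.0 dark -61.6 width 10.5 min 67 bg 148
scene 41.0 dark -61.6 width 10.0 min 66 bg 138
scene 39.0 dark -61.4 width 8.75 min 64 bg 124
scene 37.0 dark -60.8 width 8.0 min 62 bg 111
scene 35.0 dark -60.1 width 8.0 min 57 bg 103
scene 33.0 dark -59.7 width 5.25 min 53 bg 94
scene 31.0 dark -60.0 width 5.5 min 51 bg 94
```

Run:
```python
from h import *
r.move_l([*(PC+U*.0315),.069],vel=.04); r.dwell(.2)
s=r.get_state(); print(s['clock'],s['width'],s['tool_pos'],(s['tool_pos'][:2]-PC)@U)
out=[]
for n in('top','scene'):
    a,xs,ys=rect(n,8); prof(n,a,xs,ys); out.append(cv2.cvtColor(np.clip(a*1.3,0,255).astype(np.uint8),cv2.COLOR_RGB2BGR))
cv2.imwrite('pics/rect2.png',cv2.resize(np.hstack(out),None,fx=1.66,fy=1.66))
```

```text
27.8083 0.014090221402573471 [ 0.58506197 -0.23757548  0.0692725 ] 0.029007651820756725
top 67.0 dark -65.2 width 3.25 min 70 bg 119
top 65.0 dark -66.8 width 12.0 min 48 bg 121
top 63.0 dark -66.3 width 12.25 min 37 bg 122
top 61.0 dark -63.9 width 5.0 min 31 bg 118
top 59.0 dark -65.7 width 12.0 min 27 bg 137
top 57.0 dark -67.5 width 13.0 min 19 bg 175
top 55.0 dark -67.6 width 13.75 min 2 bg 205
top 53.0 dark -67.9 width 14.0 min 22 bg 198
top 51.0 dark -68.4 width 13.0 min 37 bg 150
top 49.0 dark -70.1 width 2.5 min 51 bg 99
top 47.0 dark -69.8 width 4.0 min 65 bg 114
top 45.0 dark -69.0 width 11.75 min 65 bg 179
top 43.0 dark -69.3 width 11.25 min 61 bg 209
top 41.0 dark -68.5 width 9.5 min 62 bg 214
top 39.0 dark -67.9 width 7.75 min 55 bg 213
top 37.0 dark -67.9 width 7.75 min 63 bg 212
top 35.0 dark -68.3 width 8.0 min 79 bg 212
top 33.0 dark -68.6 width 8.0 min 76 bg 211
top 31.0 dark -68.8 width 9.25 min 77 bg 211
scene 75.0 dark -63.1 width 15.25 min 26 bg 146
scene 73.0 dark -63.8 width 16.5 min 29 bg 152
scene 71.0 dark -64.6 width 16.75 min 32 bg 151
scene 69.0 dark -6
[... 223 characters left out ...]
ne 59.0 dark -66.9 width 14.75 min 71 bg 154
scene 57.0 dark -66.4 width 14.0 min 92 bg 153
scene 55.0 dark -63.7 width 11.75 min 104 bg 155
scene 53.0 dark -61.9 width 6.75 min 108 bg 157
scene 51.0 dark -62.2 width 8.25 min 110 bg 160
scene 49.0 dark -63.8 width 8.5 min 106 bg 155
scene 47.0 dark -65.0 width 9.0 min 92 bg 153
scene 45.0 dark -65.5 width 10.0 min 78 bg 151
scene 43.0 dark -65.6 width 10.0 min 69 bg 147
scene 41.0 dark -65.7 width 9.25 min 64 bg 136
scene 39.0 dark -65.5 width 7.75 min 61 bg 120
scene 37.0 dark -65.3 width 7.5 min 58 bg 111
scene 35.0 dark -64.8 width 6.0 min 56 bg 100
scene 33.0 dark -64.8 width 4.25 min 53 bg 92
scene 31.0 dark -64.7 width 3.5 min 54 bg 93
```

View pics/rect2.png

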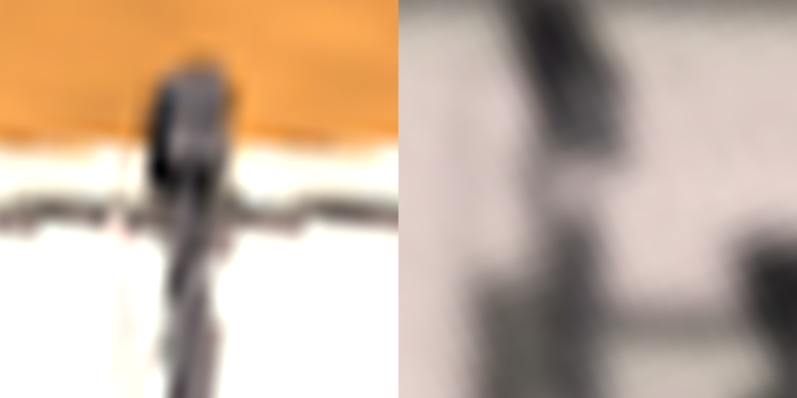

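The last view shows the pointer nearly level with the rider in both rectified views. In the top view (left) the arm is at col ~190–195 and the rider's top face at col ~195. I'll refine this numerically from the outer edges, since the lit sides bias the centroids.

```bash
cat >> h.py <<'E'
def edges(n,img,xs,ys,rows):
    g=img.mean(2)
    for x in rows:
        i=int((80-x)/.25); row=cv2.blur(g[i-4:i+5].mean(0).reshape(1,-1),(3,1))[0]
        m=(ys<-55)&(ys>-78); j=np.where(m)[0][row[m].argmin()]; hi=row[j:j+45].max(); k=j+np.where(row[j:j+45]>(hi+row[j])/2)[0][0]
        lo=row[j-45:j].max(); l=j-np.where(row[j-45:j][::-1]>(lo+row[j])/2)[0][0]
        print(n,x,'outer',ys[k],'inner',ys[l],'mid',(ys[k]+ys[l])/2,'min',int(row[j]))
E
python3 - <<'E'
from h import *
for n,rows in(('top',(28,31,34,37,40,43,46,55,57,59,61,63,65,67)),('scene',(38,40,42,44,46,48,50,56,58,60,62,64,66,68))):
    edges(n,*rect(n,6),rows)
# depth: rider/arm heights
t=np.mean([r.camera('top')[1] for _ in range(4)],0); P=cloud('top',t).reshape(-1,3)
l=(P[:,:2]-T0)@RR*1e3
for nm,a in(('rider',(50,75)),('arm',(25,48))):
    m=(l[:,0]>a[0])&(l[:,0]<a[1])&(l[:,1]<-58)&(l[:,1]>-80)&(P[:,2]>.038); print(nm,np.c_[l[m],P[m,2]*1e3].round(1).tolist())
E
```

```text
top 28 outer -73.0 inner -64.25 mid -68.625 min 80
top 31 outer -72.75 inner -65.0 mid -68.875 min 77
top 34 outer -72.0 inner -65.0 mid -68.5 min 79
top 37 outer -71.5 inner -64.75 mid -68.125 min 64
top 40 outer -71.5 inner -65.25 mid -68.375 min 62
top 43 outer -74.5 inner -65.0 mid -69.75 min 61
top 46 outer -74.0 inner -62.5 mid -68.25 min 67
top 55 outer -73.5 inner -62.25 mid -67.875 min 6
top 57 outer -73.0 inner -62.25 mid -67.625 min 22
top 59 outer -66.0 inner -61.75 mid -63.875 min 29
top 61 outer -66.25 inner -61.75 mid -64.0 min 33
top 63 outer -67.0 inner -62.25 mid -64.625 min 39
top 65 outer -67.25 inner -62.75 mid -65.0 min 52
top 67 outer -74.75 inner -63.0 mid -68.875 min 77
scene 38 outer -71.25 inner -60.75 mid -66.0 min 60
scene 40 outer -71.0 inner -61.0 mid -66.0 min 62
scene 42 outer -71.0 inner -60.75 mid -65.875 min 67
scene 44 outer -70.75 inner -60.5 mid -65.625 min 75
scene 46 outer -70.75 inner -59.75 mid -65.25 min 88
scene 48 outer -70.5 inner -59.0 mid -64.75 min 103
scene 50 outer -70.0 inner -58.5 mid -64.25 min 109
scene 56 outer -72.5 inner -58.
[... 826 characters left out ...]
, [58.1, -66.1, 51.3], [57.8, -68.5, 51.1], [57.5, -71.0, 51.3], [57.3, -73.4, 51.0], [59.1, -64.6, 39.4], [56.6, -66.2, 47.3], [56.0, -68.5, 48.5], [56.6, -71.4, 45.0], [56.8, -74.0, 43.4], [53.5, -68.1, 48.5], [50.5, -67.6, 50.0]]
arm [[31.4, -71.3, 285.6], [47.7, -67.1, 51.1], [45.7, -67.0, 49.2], [44.8, -69.2, 51.4], [42.7, -66.5, 51.2], [42.4, -68.9, 51.0], [40.6, -66.3, 49.5], [40.6, -68.9, 48.1], [39.5, -71.0, 51.3], [37.8, -65.8, 50.5], [37.6, -68.3, 50.2], [37.2, -70.7, 50.6], [35.2, -65.5, 50.9], [34.9, -67.9, 50.7], [34.2, -70.2, 52.2], [33.1, -65.3, 49.1], [32.2, -67.5, 51.3], [32.0, -70.0, 51.0], [29.7, -67.2, 51.3], [29.7, -69.8, 50.1], [27.3, -66.8, 51.2], [26.6, -69.1, 52.5]]
```

Both tops sit at z ≈ 51 mm, so they can be compared directly: the pointer is at about -68.1 to -68.5 and the rider at about -68.6 to -69. I'll nudge out 0.5 mm, check numerically and hand in.

Run:
```python
from h import *
r.move_l([*(PC+U*.032),.069],vel=.02); r.dwell(.4)
edges('top',*rect('top',6),(31,34,37,40,57)); edges('scene',*rect('scene',6),(40,42,44,58,60))
s=r.get_state(); print(s['clock'],s['width'],s['finger_force'],(s['tool_pos'][:2]-PC)@U,np.abs(s['joint_vel']).max())
d=np.mean([r.camera('scene')[1] for _ in range(4)],0);Q=cloud('scene',d).reshape(-1,3)
m=(np.hypot(*(Q[:,:2]-[.558,-.051]).T)<.05)&(Q[:,2]>.07)&(Q[:,2]<.085);c=Q[m];print('rim',(c.min(0)+c.max(0))/2,c.max(0)-c.min(0))
m=(np.hypot(*(Q[:,:2]-[.513,.234]).T)<.04)&(Q[:,2]>.18)&(Q[:,2]<.21);print('brush',Q[m].mean(0),Q[m,2].max())
r.close_job()
```

```text
top 31 outer -73.0 inner -65.5 mid -69.25 min 78
top 34 outer -72.0 inner -65.5 mid -68.75 min 77
top 37 outer -72.0 inner -65.25 mid -68.625 min 84
top 40 outer -72.5 inner -65.5 mid -69.0 min 75
top 57 outer -73.0 inner -62.25 mid -67.625 min 21
scene 40 outer -72.0 inner -61.5 mid -66.75 min 69
scene 42 outer -72.0 inner -61.25 mid -66.625 min 74
scene 44 outer -72.0 inner -60.75 mid -66.375 min 80
scene 58 outer -74.25 inner -60.75 mid -67.5 min 79
scene 60 outer -73.75 inner -61.0 mid -67.375 min 65
30.6583 0.013930774462948152 30.032508373260498 0.029464235243522836 0.0023200078292424887
rim [ 0.56215285 -0.04940813  0.07409987] [0.06515606 0.06586404 0.00770328]
brush [0.51695613 0.2346875  0.19216502] 0.19878239422430233
the job is handed in; nothing more can be done
```

The job is handed in at about 31 s. I brushed the holder to its floor twice, stood the brush back upright in its stand, and kept hold of the pull with the pointer within about 1 mm of the mark tip by camera. The holder stood upright on its seat at the last check.

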